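Shut the lamp case and start the bench lamp supply

ROBOT

A 6-joint arm with a two-finger parallel gripper is mounted at the origin on the work surface. World frame = base frame: x ahead of the robot, y to its left, z up, the work surface at z = 0. Lengths are in m, angles in rad, forces in N, time in s.
With the tool pointing down it reaches from about 0.35 to 0.975 m from the base axis. Payload 4.9 kg.
Tool frame: the origin (TCP) lies midway between the tips of the shut fingers; the grasp point (between the pads) lies 19 mm behind it; z points along the fingers, y is the line along which they close (so a half turn about z gives the same grasp; the last joint's range is limited). The gripper opens to 85 mm and grips with 20 to 120 N. Pads are 22 mm wide; open, the fingers measure 114 mm over their backs; the gripper's body (76 mm by 85 mm) begins 54 mm behind the grasp point. The pads swing forward as they close: fully open they stand 13 mm farther back than shut.
Start: joints at [-1.27, 0.053, 1.613, -0, 1.476, -0.119], TCP at [0.255, -0.571, 0.231] pointing down, gripper open.
Joint ranges: [-3.01, 3.01], [-1.01, 2.22], [0.06, 2.58], [-1.02, 4.17], [0.09, 2.62], [-3.14, 3.14]. Speed limits (rad/s): [2.57, 2.57, 3.14, 3.14, 3.14, 3.14].

INTERFACE

Orientations are given as a rotation vector (axis times angle).
In Python, from station import telemetry, optics, ctrl gives the robot as it stands.
- The arm moves only by the shell command python3 -m pendant 'ROWS' [FORCE]. ROWS is JSON, one flat list of numbers, 7 for each row, row after row: the turn, a rotation vector about the tool's x, y, z as a fraction of full scale, then the shift along the tool's x, y, z as a fraction of full scale, then the opening, from 0 (shut) to 1 (fully open). In form: [ax, ay, az, tx, ty, tz, fingers, ax, ay, az, tx, ty, tz, fingers, ...]. A call has 1 to 12 rows; each row is the pose to reach, as a shift and turn from the pose commanded when the call began, along the tool's axes at that moment; what a row does not reach only later rows make up. Full scale, the value 1, is 300 mm for a shift and 30 degrees for a turn. A row lasts 1/8 s, in which the tool goes at most 62.5 mm and 10.7 degrees, less where a joint would pass 70% of its speed; a pose out of reach is approached as far as the arm can. A call with a number of a shift or a turn outside -1 to 1 is refused whole. A call with a gripper value outside its range is refused whole. The fingers move at their own pace and stop on an object; FORCE is the grip in N (left out, the last holds). Time passes only in rows, so rows that repeat a pose let the fingers close. It gives the time, the measured TCP pose, the force, the opening and the grip force at its end, in the units of the state.
- telemetry.get_obs(): the state, without advancing time (a new reading comes with each control period).
- optics.get_image(name): name is "scene" or "top" or "wrist"; returns a dict with "image" (400x640x3 uint8, red, green, blue), "depth" (400x640 float32, m along the optical axis (not along the pixel's ray), 0 where there is no reading), "fx", "fy", "cx", "cy" (pixels), "rvec" (rotation vector, rad) and "tvec" (3), from world to camera coordinates, as OpenCV has them. Camera axes: x right, y down, z forward; pixel columns grow to the right and rows downward; lengths in m; the calibration is good to about 2 mm. A picture is of the moment at which its call begins.
- ctrl.finish_job(): hands the job in; it is judged then, once.
The state is a dict: "t": time; "q": joint angles; "dq": joint speeds; "effort": joint torques, N m; "tool_pos": TCP position; "tool_rot": TCP orientation; "contact_force": force on the tool from outside, world axes, zero at the start; "wrist_torque": the same for the moment, N m; "opening": finger opening in m; "grip_force": force on a finger pad.
Only numpy, scipy, OpenCV 4.12 (cv2) and the standard library are available. Lean on these libraries where they do the work, as an engineer would, in place of code of your own. Each camera call takes 0.05 s, during which the arm holds its last target. There are 200 camera calls.

TASK

Somebody left the steel lamp puller lying across the open lamp case: pick it up and lay it down (don't drop it) lengthwise inside the white enamel tray, then push the sliding hatch along the case until it is fully shut against its end frame. Then press the three black start keys fully down in order from the smallest to the largest, one at a time, letting each come back up. Don't touch the bulbs, don't press a key before the hatch is shut, and leave the other things on the bench where they are.

Things in the scene. Friction and masses are not known exactly. Their poses are not given: they have to be found in the camera images.
- case: wooden lamp case fixed to the bench, 150 mm in x, 410 mm in y, rim 110 mm high; origin at the centre of its underside; z up. Its -y half is an open well (inside 126 mm in x; y from -193 to 0 mm) with the bulbs in it; its +y half is a closed flat deck at rim height. A grey end frame bar 12 mm thick (inner face at y = -193 mm, 166 mm long in x, top 128 mm above the bench) crosses its -y end
- bulbs: sloping wooden rack in the well carrying three upright amber glass bulbs, firmly clipped in; same origin and axes as the case; the bulbs' tops lie 69 to 79 mm above the bench, at least 30 mm below the rim, at y = -155, -100 and -45 mm, x = 0. Not to be touched
- hatch (a joint): travel (m) of the grey sliding hatch, a 166 x 190 mm panel 14 mm thick that rides on the case's rim, its top 125 mm above the bench: 0 = fully shut against the end frame, grows as it opens along the case's +y (at most 0.19); moves with about 1.5 N of friction plus light damping and stays where it is left. At value q its leading (-y) edge is at case y = -192.5 mm + q
- hatch_rib (a point): point on the hatch's upright steel rib, in the middle of the rib's +y face (the face to push on to close the hatch, towards the case's -y); the rib is 90 mm long in x, 12 mm thick in y and stands 30 mm above the hatch's top; the point is 15 mm above the hatch's top and 15 mm below the rib's top, on the case's centre line x = 0, 29 mm before the trailing edge, at case y = -31.5 mm + q. Axes as the case
- puller: loose steel lamp puller, about 200 mm long along its x, 0.2 kg (varies); origin under its mid-length, z up: a rectangular bar handle 22 mm wide (y) and 20 mm high from x = -100 to -5 mm, a 12 mm round shaft, and a two-prong fork 30 mm wide, 20 mm high from x = 46 to 100 mm. Starts lying across the well on both rims, roughly along the case's x, in the hatch's way. Centre of mass near x = -8 mm: grip the handle near x = -27 mm
- puller_mid (a point): the puller's mid-length point, on its axis, 10 mm above its origin; axes as the puller
- tray: shallow white enamel tray fixed to the bench, 270 mm in x, 140 mm in y, 22 mm high, walls and floor 4 mm thick; origin at the centre of its underside, long along its x. It may be at the left or the right of the case
- panel: grey start panel fixed to the bench, 215 x 100 x 30 mm, carrying the three keys in a row along its x, 65 mm apart, in any order; origin at the centre of its underside. It may be at the left or the right of the case
- key_small (a joint): travel (m) of the small key: round black plastic spring key, diameter 16 mm, in a low round aluminium housing standing on the start panel, key top 22 mm above the panel (52 mm above the bench) and 10 mm above the housing; 0 = up, grows as it is pressed, 0.006 m = fully down (takes about 4 N); springs back up when let go
- key_small_top (a point): centre of the small key's top face, 16 mm across
- key_medium (a joint): travel (m) of the medium key: round black plastic spring key, diameter 27 mm, in a low round aluminium housing standing on the start panel, key top 22 mm above the panel (52 mm above the bench) and 10 mm above the housing; 0 = up, grows as it is pressed, 0.006 m = fully down (takes about 4 N); springs back up when let go
- key_medium_top (a point): centre of the medium key's top face, 27 mm across
- key_large (a joint): travel (m) of the large key: round black plastic spring key, diameter 42 mm, in a low round aluminium housing standing on the start panel, key top 22 mm above the panel (52 mm above the bench) and 10 mm above the housing; 0 = up, grows as it is pressed, 0.006 m = fully down (takes about 4 N); springs back up when let go
- key_large_top (a point): centre of the large key's top face, 42 mm across
- terminal: squat brass terminal post, 40 mm across, 38 mm high; bystander, loose, to be left alone; origin at the centre of its underside
- bracket: grey enamel lamp bracket, an L 50 x 90 mm, 76 mm high; bystander, loose, to be left alone; origin at the centre of its underside
- driver: screwdriver lying on the bench; bystander, loose, to be left alone; origin at the centre of its underside
- core: grey plastic film core, a ring 70 mm across, 25 mm high; bystander, loose, to be left alone; origin at the centre of its underside
- cleaner: cleaner bottle, 60 mm across, 140 mm high; bystander, loose, to be left alone; origin at the centre of its underside
- mug: blue mug, 80 mm across, 90 mm high; bystander, loose, to be left alone; origin at the centre of its underside
- jar: jar, 64 mm across, 80 mm high; bystander, loose, to be left alone; origin at the centre of its underside
Mind the look-alikes: they are no part of the job. Of the things shaped like the puller, the steel one is meant.

How it is judged:
By the outcome, as a careful person would: the job done as asked, in the order asked, and still so for the second after the job is handed in, with the robot touching nothing.
It also fails if it takes over 64 s, if anything falls off the work surface, if the arm or the gripper's body presses on something with over 40 N, if the wrist force passes 120 N, or if a joint passes its speed limit or range.

## Working session

There is one attempt and no reset: what is moved stays moved. The work goes in short steps, Python scripts to look and compute and a shell command to move; the robot and the scene stay as the last step left them, time stands still between calls to the robot, and variables do not carry over. Pictures are saved under pics/ and viewed, at most 10 in all, crops included, and the job is handed in when it is done.

```bash
ls; mkdir -p pics; cat > h.py <<'E'
import numpy as np, cv2
from scipy.spatial.transform import Rotation as R
from station import telemetry, optics, ctrl
def cap(n,f):
    d=optics.get_image(n); cv2.imwrite(f'pics/{f}.png',d['image'][:,:,::-1]); np.savez(f'pics/{f}.npz',**d); return d
def load(f): return dict(np.load(f'pics/{f}.npz'))
def w(d,u,v,z=None):
    """world point of pixel; by depth, or by plane height z"""
    Rm=R.from_rotvec(d['rvec']).as_matrix(); t=np.array(d['tvec'])
    ray=np.array([(u-d['cx'])/d['fx'],(v-d['cy'])/d['fy'],1.])
    o=-Rm.T@t; r=Rm.T@ray
    s=float(d['depth'][int(v),int(u)]) if z is None else (z-o[2])/r[2]
    return o+s*r
def cloud(d):
    v,u=np.mgrid[0:400,0:640]; Z=d['depth'].astype(float)
    P=np.stack([(u-d['cx'])/d['fx']*Z,(v-d['cy'])/d['fy']*Z,Z],-1)
    return (P-np.array(d['tvec']))@R.from_rotvec(d['rvec']).as_matrix()
E
python3 - <<'E'
from h import *
for n in ['top','scene']:
    d=cap(n,n+'0'); print(n,d['fx'],d['rvec'],d['tvec'])
o=telemetry.get_obs();print(o)
E
```

```text
pics
top 390.8012707615002 [ 2.12992723 -2.14845995  0.20015251] [-0.00410956  0.52523922  1.18318306]
scene 446.77983756955314 [ 0.95109323  2.49038016 -1.02677609] [ 0.34541565 -0.15425935  1.51432443]
{'t': 0.1, 'q': array([-1.27000206e+00,  5.33123672e-02,  1.61418739e+00, -1.31893109e-05,
        1.47600609e+00, -1.19024490e-01]), 'dq': array([ 0.00222689,  0.00018554, -0.00356237,  0.00140331,  0.00010721,
       -0.0008199 ]), 'effort': array([ 4.55633244e-04, -3.94904673e+01, -3.71362281e+01, -1.61089688e-04,
        3.90100060e-03, -1.00852574e-05]), 'tool_pos': array([ 0.25455713, -0.57017748,  0.23015428]), 'tool_rot': array([-3.07077134e+00, -6.54222822e-01,  2.93114745e-04]), 'contact_force': array([ 0.71669935,  0.04255978, -1.39578673]), 'wrist_torque': array([ 0.01049714, -0.02325574,  0.00756813]), 'grip_force': 0.0, 'opening': 0.08562964626380766}
```

View pics/top0.png

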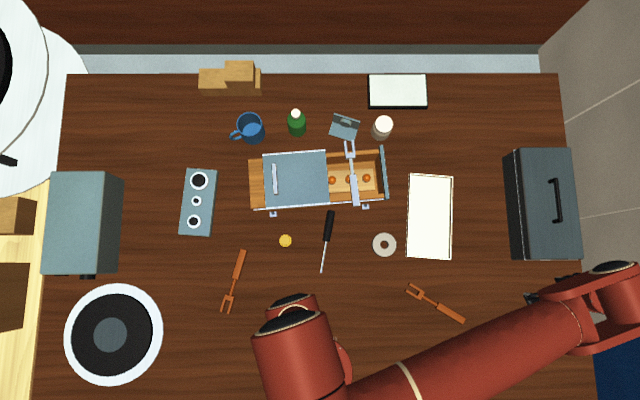

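View pics/scene0.png

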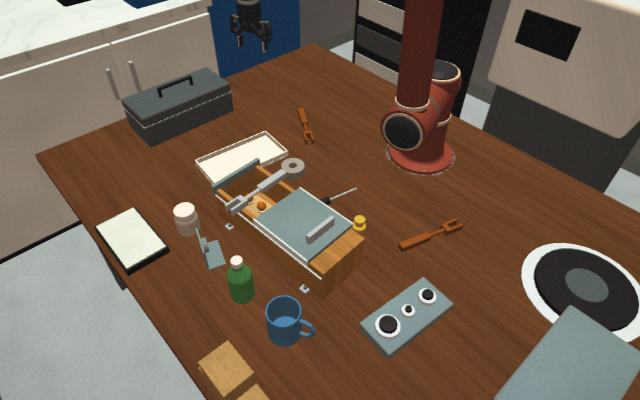

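The top view shows the following:
- **Puller:** steel, lying across the well at (352,175), with the handle towards the robot at (354,190) and the fork at (349,150). The look-alikes are the copper forks at (233,280) and (436,303). I choose the steel one.
- **Tray:** at (430,216). The white book at (397,90) is not it.
- **Keys:** (199,181) looks large, (196,201) small and (194,221) medium.
- **Hatch:** rib at (275,178), end frame at (384,172).

Next I'll measure these and take a close crop.

```bash
cat > m.py <<'E'
from h import *
d=load('top0'); P=cloud(d); im=d['image'].astype(int)
def reg(u0,v0,u1,v1,z0,z1):
    m=np.zeros((400,640),bool); m[v0:v1,u0:u1]=1
    m&=(P[...,2]>z0)&(P[...,2]<z1); return m
def rect(name,m):
    p=P[m]; r=cv2.minAreaRect(p[:,:2].astype(np.float32)*1000); print(name,m.sum(),np.round(r[0],1),np.round(r[1],1),round(r[2],1),'z',np.round(np.percentile(p[:,2],[5,50,95]),4))
rect('puller',reg(338,135,368,212,.117,.16)&((im.max(2)-im.min(2))<40))
rect('rib',reg(265,155,285,205,.142,.17))
rect('hatch',reg(240,140,335,215,.12,.13))
rect('frame',reg(376,140,392,205,.122,.14))
rect('tray',reg(395,165,465,270,.012,.03))
rect('trayall',reg(395,165,465,270,.002,.03))
rect('panel',reg(170,160,225,245,.025,.035))
for n,(u,v) in dict(kT=(199,181),kM=(196,201),kB=(194,221)).items():
    m=reg(u-11,v-11,u+12,v+12,.045,.06); rect(n,m&(im.max(2)<70)); rect(n+'house',reg(u-11,v-11,u+12,v+12,.037,.06))
for u,v in [(349,146),(351,160),(353,175),(354,190),(355,203)]: print(u,v,w(d,u,v).round(4))
c=cv2.resize(d['image'][135:215,235:400],None,fx=4.8,fy=4.8,interpolation=cv2.INTER_CUBIC); cv2.imwrite('pics/c1.png',c[:,:,::-1])
E
python3 m.py
```

```text
puller 404 [ 585.9 -108.9] [199.6  30.4] 5.0 z [0.1219 0.1286 0.1325]
rib 137 [564.5 118.3] [88.6 11.9] 4.1 z [0.1459 0.154  0.1578]
hatch 3309 [570.1  58.7] [167.3 189.9] 4.3 z [0.1212 0.1246 0.1279]
frame 231 [ 589.5 -204.3] [165.3  12.9] 4.4 z [0.1231 0.127  0.1309]
tray 473 [ 471.4 -347.6] [178.3 270.1] 84.7 z [0.0131 0.0203 0.0249]
trayall 3549 [ 470.8 -370.1] [228.7 350.2] 86.3 z [0.0022 0.0045 0.0214]
panel 1522 [519.9 373.3] [101.1 214.7] 85.8 z [0.0259 0.0294 0.0334]
kT 113 [584.3 366.5] [35.9 35.3] 44.6 z [0.0473 0.0514 0.0554]
kThouse 256 [583.6 367.4] [55.4 55.4] 17.0 z [0.0386 0.0476 0.0547]
kM 12 [521.1 371.4] [10.2  6.6] 86.7 z [0.0489 0.0516 0.0538]
kMhouse 81 [526.5 374.8] [51.8 30.1] 13.4 z [0.038  0.0421 0.0534]
kB 46 [456.2 376.7] [22.  20.4] 64.1 z [0.0475 0.0516 0.0552]
kBhouse 147 [455.1 378.1] [40.3 41.3] 79.9 z [0.0382 0.0436 0.0539]
349 146 [ 0.7096 -0.1158 -0.0024]
351 160 [ 0.6264 -0.1079  0.1244]
353 175 [ 0.5794 -0.1123  0.1286]
354 190 [ 0.5342 -0.1141  0.1284]
355 203 [ 0.4953 -0.116   0.1292]
```

View pics/c1.png

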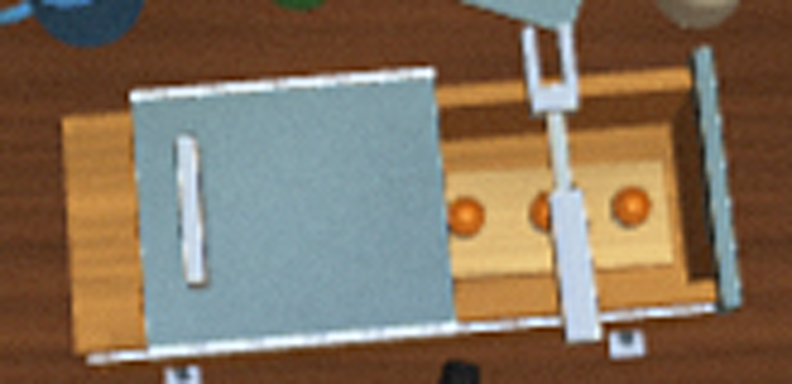

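The crop confirms the steel puller: handle at crop (575,265), fork at (550,70), clear of the hatch's leading edge. It measures 199.6 x 30.4 mm with its top at z = 0.130, which fits the description.

Next, the tray fit and a helper that works out each move.

```bash
cat >> h.py <<'E'
def go(p,yaw,o=None):
    """row fractions for tool-down pose at p with tool x axis at yaw deg"""
    o=o or telemetry.get_obs(); A=R.from_rotvec(o['tool_rot'])
    T=R.from_euler('z',yaw,degrees=True)*R.from_rotvec([np.pi,0,0])
    s=A.inv().apply(np.array(p)-o['tool_pos'])/.3; r=(A.inv()*T).as_rotvec(degrees=True)/30
    print('turn',r.round(3),'shift',s.round(3))
E
python3 - <<'E'
from h import *
d=load('top0'); P=cloud(d); im=d['image'].astype(int)
m=np.zeros((400,640),np.uint8); m[160:275,396:465]=(im[160:275,396:465].min(2)>150)
n,l,s,c=cv2.connectedComponentsWithStats(m); k=1+s[1:,4].argmax()
q=P[l==k]; 
q=np.array([w(d,u,v,.02) for v,u in np.argwhere(l==k)])
print(cv2.minAreaRect(q[:,:2].astype(np.float32)*1000))
go([.559,-.111,.2],4.5)
E
```

```text
((471.1678466796875, -367.6246337890625), (141.61538696289062, 271.9673767089844), 84.80476379394531)
turn [-0.004  0.     0.652] shift [ 1.551 -0.984  0.103]
```

```bash
python3 -m pendant '[0,0,0.65,0.78,-0.49,0.05,1, 0,0,0.65,0.78,-0.49,0.05,1, 0,0,0.65,0.78,-0.49,0.05,1, 0,0,0.65,0.78,-0.49,0.05,1, 0,0,0.65,0.78,-0.49,0.05,1, 0,0,0.65,0.78,-0.49,0.05,1, 0,0,0.65,0.78,-0.49,0.05,1]'; python3 -c "
from h import *
go([.559,-.111,.2],4.5)"
```

```text
t: 0.98
tool_pos: [0.4081, -0.3416, 0.2161]
tool_rot: [3.139, 0.124, -0.001]
contact_force: [0.2, 0.0, 0.0]
opening: 0.0853
grip_force: 0.0
turn [0.    0.001 0.001] shift [ 0.562 -0.726  0.053]
```

```bash
python3 -m pendant '[0,0,0,0.562,-0.726,0.053,1, 0,0,0,0.562,-0.726,0.053,1, 0,0,0,0.562,-0.726,0.053,1, 0,0,0,0.562,-0.726,0.053,1, 0,0,0,0.562,-0.726,0.053,1, 0,0,0,0.562,-0.726,0.053,1, 0,0,0,0.562,-0.726,0.053,1]'; python3 -c "
from h import *
d=cap('wrist','w1');P=cloud(d);im=d['image'].astype(int)
go([.559,-.111,.104],4.5)
m=(P[...,2]>.124)&(P[...,2]<.136)&((im.max(2)-im.min(2))<40)&(abs(P[...,0]-.586)<.12)&(abs(P[...,1]+.109)<.035)
print(m.sum(),cv2.minAreaRect(P[m][:,:2].astype(np.float32)*1000),np.median(P[m][:,2]))
h=m&(P[...,0]<.57); print(cv2.minAreaRect(P[h][:,:2].astype(np.float32)*1000))"
```

```text
t: 1.85
tool_pos: [0.5589, -0.1122, 0.2003]
tool_rot: [3.139, 0.122, -0.001]
contact_force: [-0.7, -0.6, -0.2]
opening: 0.0854
grip_force: 0.0
turn [ 0.001  0.    -0.003] shift [ 0.001 -0.004  0.321]
7727 ((588.07763671875, -108.19772338867188), (196.57553100585938, 29.8941650390625), 5.681524753570557) 0.12966140109944974
((530.4918823242188, -113.4977035522461), (81.03254699707031, 21.829204559326172), 5.2500224113464355)
```

View pics/w1.png

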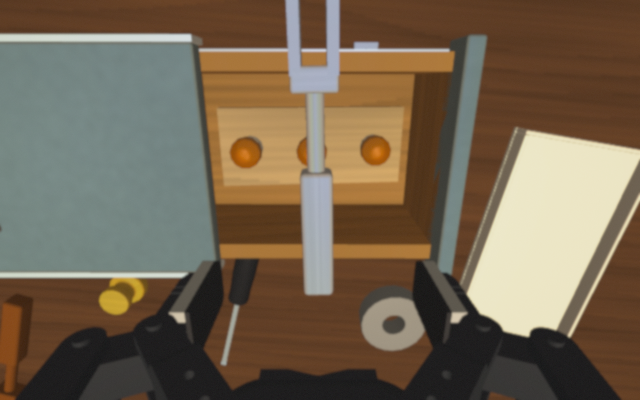

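The wrist view shows the steel puller centred between the fingers, with the handle at (317,240). The wrist fit agrees within 2 mm. Now I descend and grip.

```bash
python3 -m pendant '[0,0,-0.03,0.005,-0.005,0.2,1, 0,0,-0.03,0.005,-0.005,0.26,1, 0,0,-0.03,0.005,-0.005,0.32,1, 0,0,-0.03,0.005,-0.005,0.32,1, 0,0,-0.03,0.005,-0.005,0.32,0, 0,0,-0.03,0.005,-0.005,0.32,0, 0,0,-0.03,0.005,-0.005,0.32,0, 0,0,-0.03,0.005,-0.005,0.32,0, 0,0,-0.03,0.005,-0.005,0.32,0, 0,0,-0.03,0.005,-0.005,0.32,0]' 60
```

```text
t: 3.15
tool_pos: [0.5613, -0.1092, 0.1054]
tool_rot: [3.137, 0.149, 0.002]
contact_force: [-0.5, -0.3, 6.2]
opening: 0.0214
grip_force: 59.4
```

The tips reach nearly to the bar's underside and would hit the tray floor before the puller did, so I regrip 7 mm higher and then lift.

```bash
python3 -m pendant '[0,0,0,0,0,0,0.5, 0,0,0,0,0,0,0.5, 0,0,0,0,0,-0.023,0.5, 0,0,0,0,0,-0.023,0.5, 0,0,0,0,0,-0.023,0, 0,0,0,0,0,-0.023,0, 0,0,0,0,0,-0.023,0, 0,0,0,0,0,-0.023,0, 0,0,0,0,0,-0.1,0, 0,0,0,0,0,-0.2,0, 0,0,0,0,0,-0.3,0, 0,0,0,0,0,-0.3,0]' 80; python3 -c "
from h import *
d=cap('wrist','w2');P=cloud(d)
for p in [(317,200),(317,260)]: print(w(d,*p))
go([.444,-.3655,.16],-5.2)"
```

```text
t: 4.65
tool_pos: [0.5619, -0.1094, 0.1965]
tool_rot: [3.136, 0.149, 0.007]
contact_force: [-0.2, -0.3, -1.7]
opening: 0.0201
grip_force: 79.6
[ 0.59905243 -0.10515482  0.21144134]
[ 0.57305818 -0.10762412  0.2139106 ]
turn [ 0.    -0.001  0.355] shift [-0.469  0.814  0.114]
```

View pics/w2.png

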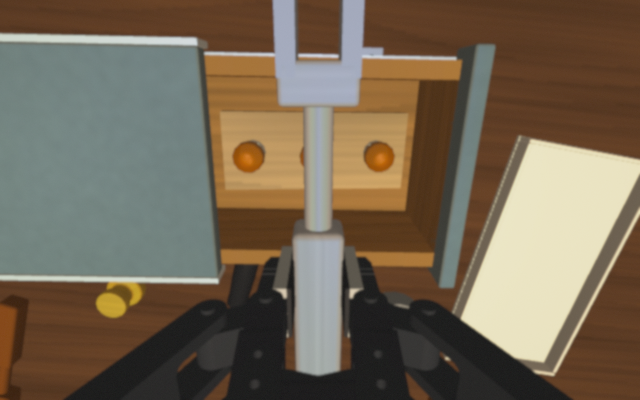

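The puller is held at the handle by about (317,290), well clear of the rims. Next I carry it over the tray.

```bash
python3 -m pendant '[0,0,0.355,-0.469,0.814,0.06,0, 0,0,0.355,-0.469,0.814,0.06,0, 0,0,0.355,-0.469,0.814,0.06,0, 0,0,0.355,-0.469,0.814,0.06,0, 0,0,0.355,-0.469,0.814,0.06,0, 0,0,0.355,-0.469,0.814,0.06,0, 0,0,0.355,-0.469,0.814,0.06,0, 0,0,0.355,-0.469,0.814,0.06,0]'; python3 -c "
from h import *
d=cap('wrist','w3');P=cloud(d);im=d['image'].astype(int)
for v in (85,150,200,270): print(v,w(d,318,v))
for u in (286,350): print(u,w(d,u,40))
m=np.zeros((400,640),np.uint8);m[:]=((im.min(2)>150)&(P[...,2]<.03))
q=P[m>0]; print(q.min(0),q.max(0))
d=cap('top','t3');P=cloud(d);z=P[...,2]
m=(z>.1)&(z<.215)&(abs(P[...,1]+.37)<.03)&(P[...,0]>.5)&(P[...,0]<.62);print(cv2.minAreaRect(P[m][:,:2].astype(np.float32)*1000))
go([.444,-.3655,.007],-5.2)"
```

```text
t: 5.7
tool_pos: [0.4441, -0.3642, 0.1755]
tool_rot: [-3.137, 0.14, 0.001]
contact_force: [0.5, -0.1, -1.9]
opening: 0.0197
grip_force: 79.6
85 [ 0.52555531 -0.37122717  0.19224742]
150 [ 0.50177371 -0.36911119  0.19039736]
200 [ 0.4809739  -0.36726068  0.18937159]
270 [ 0.45131844 -0.36462417  0.19429818]
286 [ 0.54096576 -0.36171337  0.19410306]
350 [ 0.53900495 -0.3832797   0.19441557]
[ 0.29801435 -0.44376075 -0.00104534] [ 0.59625457 -0.01332644  0.02413939]
((535.2692260742188, -373.06158447265625), (31.253053665161133, 70.48895263671875), 83.3352279663086)
turn [-0.     0.     0.003] shift [-0.     0.004  0.564]
```

View pics/w3.png

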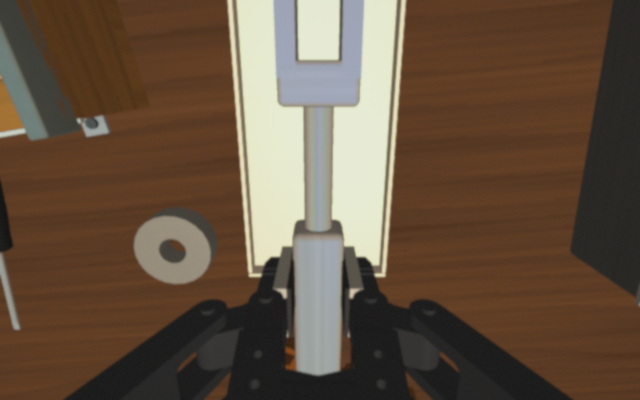

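The puller is level and centred over the tray, whose walls run about (248,275) to (240,100) on the left and (385,275) to (395,100) on the right. Next I lower it gently.

```bash
python3 -c "
from h import *
d=load('w3')
print(w(d,248,275,.022),w(d,385,275,.022))"
python3 -m pendant '[0,0,0,0,0,0.1,0, 0,0,0,0,0,0.2,0, 0,0,0,0,0,0.3,0, 0,0,0,0,0,0.38,0, 0,0,0,0,0,0.44,0, 0,0,0,0,0,0.48,0, 0,0,0,0,0,0.51,0, 0,0,0,0,0,0.53,0, 0,0,0,0,0,0.545,0, 0,0,0,0,0,0.545,0]'
```

```text
[ 0.34669755 -0.28357602  0.022     ] [ 0.33437846 -0.422754    0.022     ]
t: 7.05
tool_pos: [0.4438, -0.3655, 0.0128]
tool_rot: [-3.138, 0.143, 0.0]
contact_force: [0.8, 0.2, -1.2]
opening: 0.0201
grip_force: 79.7
```

```bash
python3 -m pendant '[0,0,0,0,0,0.007,0, 0,0,0,0,0,0.014,0, 0,0,0,0,0,0.018,0, 0,0,0,0,0,0.018,0]'
```

```text
t: 7.55
tool_pos: [0.4437, -0.3654, 0.0074]
tool_rot: [-3.138, 0.142, 0.0]
contact_force: [0.5, -1.0, -1.0]
opening: 0.02
grip_force: 79.7
```

```bash
python3 -m pendant '[0,0,0,0,0,0.005,0, 0,0,0,0,0,0.009,0, 0,0,0,0,0,0.009,0]'
```

```text
t: 7.92
tool_pos: [0.4439, -0.3656, 0.0057]
tool_rot: [-3.138, 0.142, 0.0]
contact_force: [-2.4, 2.7, 5.2]
opening: 0.0207
grip_force: 80.6
```

It's resting on the floor (about 6 N). I open, rise and look.

```bash
python3 -m pendant '[0,0,0,0,0,0,0.25, 0,0,0,0,0,0,0.35, 0,0,0,0,0,0,0.5, 0,0,0,0,0,0,0.5, 0,0,0,0,0,-0.1,0.5, 0,0,0,0,0,-0.3,0.5, 0,0,0,0,0,-0.5,0.5, 0,0,0,0,0,-0.7,0.5, 0,0,0,0,0,-0.75,0.3, 0,0,0,0,0,-0.75,0]'; python3 -c "
from h import *
d=cap('wrist','w4');P=cloud(d)
m=(P[...,2]>.016)&(P[...,2]<.035)&(abs(P[...,1]+.366)<.04)&(abs(P[...,0]-.471)<.12);print(cv2.minAreaRect(P[m][:,:2].astype(np.float32)*1000),np.median(P[m][:,2]))
# rib push point
d=load('top0')
a=np.radians(4.3);c=np.array([.5645,.1183]);print('rib face',c+.006*np.array([-np.sin(a),np.cos(a)]))
go([.561,.18,.24],4.3)"
```

```text
t: 9.18
tool_pos: [0.4441, -0.3658, 0.2307]
tool_rot: [3.137, -0.142, 0.003]
contact_force: [-0.1, 0.5, -0.2]
opening: 0.0085
grip_force: 0.0
((473.6197509765625, -367.5409240722656), (29.888504028320312, 198.75323486328125), 84.43272399902344) 0.02356831241488694
rib face [0.56405013 0.12428311]
turn [-0.002  0.002 -0.317] shift [ 0.226 -1.845 -0.037]
```

View pics/w4.png

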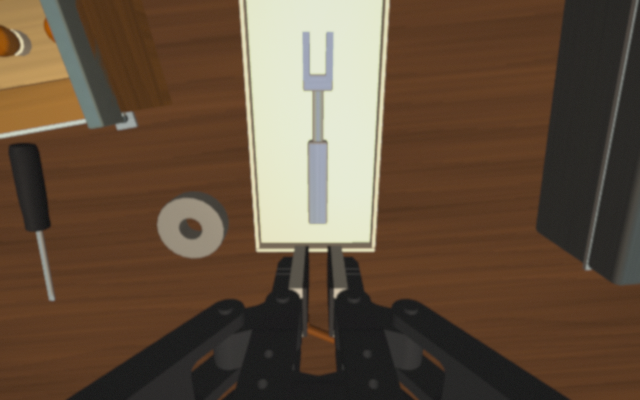

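The puller lies flat and lengthwise in the tray, (317,30) to (317,222). On to the hatch.

```bash
python3 -m pendant '[0,0,-0.315,0.113,-0.92,-0.02,0, 0,0,-0.315,0.113,-0.92,-0.02,0, 0,0,-0.315,0.113,-0.92,-0.02,0, 0,0,-0.315,0.113,-0.92,-0.02,0, 0,0,-0.315,0.113,-0.92,-0.02,0, 0,0,-0.315,0.113,-0.92,-0.02,0, 0,0,-0.315,0.113,-0.92,-0.02,0]'; python3 -c "
from h import *
go([.56,.175,.235],4.3)"
```

```text
t: 10.1
tool_pos: [0.5017, -0.0939, 0.2336]
tool_rot: [-3.139, -0.116, 0.005]
contact_force: [-0.3, -0.3, 0.3]
opening: 0.0
grip_force: 0.0
turn [-0.002  0.007 -0.002] shift [ 0.26  -0.88  -0.005]
```

```bash
python3 -m pendant '[0,0,0,0.26,-0.88,0,0, 0,0,0,0.26,-0.88,0,0, 0,0,0,0.26,-0.88,0,0, 0,0,0,0.26,-0.88,0,0, 0,0,0,0.26,-0.88,0,0, 0,0,0,0.26,-0.88,0,0, 0,0,0,0.26,-0.88,0.15,0, 0,0,0,0.26,-0.88,0.28,0, 0,0,0,0.26,-0.88,0.33,0, 0,0,0,0.26,-0.88,0.33,0]'; python3 -c "
from h import *
d=cap('wrist','w5');P=cloud(d)
m=(P[...,2]>.148)&(P[...,2]<.165)&(abs(P[...,1]-.118)<.03)&(abs(P[...,0]-.564)<.07);print(m.sum(),cv2.minAreaRect(P[m][:,:2].astype(np.float32)*1000))
a=np.radians(4.3);e=np.array([np.sin(a),-np.cos(a)])
for s in (.0,.15,.165):print(s);go([*(np.array([.5613,.160])+e*(s+.0205)),.136],4.3)"
```

```text
t: 11.35
tool_pos: [0.5603, 0.174, 0.1358]
tool_rot: [3.139, 0.114, -0.004]
contact_force: [0.6, 1.3, -0.0]
opening: -0.0003
grip_force: 0.0
4841 ((567.8646240234375, 120.40308380126953), (90.7994384765625, 12.546337127685547), 4.395496845245361)
0.0
turn [ 0.    -0.001 -0.004] shift [-0.004  0.117  0.005]
0.15
turn [ 0.    -0.001 -0.004] shift [-0.002  0.617  0.005]
0.165
turn [ 0.    -0.001 -0.004] shift [-0.002  0.667  0.005]
```

```bash
python3 -m pendant '[0,0,0,0.012,0.05,0,0, 0,0,0,0.012,0.1,0,0, 0,0,0,0.012,0.15,0,0, 0,0,0,0.012,0.2,0,0, 0,0,0,0.012,0.25,0,0, 0,0,0,0.012,0.3,0,0, 0,0,0,0.012,0.35,0,0, 0,0,0,0.012,0.4,0,0, 0,0,0,0.012,0.45,0,0, 0,0,0,0.012,0.5,0,0, 0,0,0,0.012,0.55,0,0, 0,0,0,0.012,0.58,0,0]'; python3 -c "
from h import *
d=cap('wrist','w6');P=cloud(d)
m=(P[...,2]>.148)&(P[...,2]<.165)&(abs(P[...,0]-.57)<.08)&(P[...,1]<.03)&(P[...,1]>-.08);print(m.sum(),cv2.minAreaRect(P[m][:,:2].astype(np.float32)*1000))"
```

```text
t: 12.9
tool_pos: [0.5772, 0.0011, 0.1367]
tool_rot: [3.139, 0.115, -0.001]
contact_force: [1.6, 2.3, 0.7]
opening: -0.0001
grip_force: 0.9
4770 ((598.3711547851562, -13.587631225585938), (43.219234466552734, 51.03504943847656), 68.45548248291016)
```

```bash
python3 -m pendant '[0,0,0,0,0.02,0,0, 0,0,0,0,0.035,0,0, 0,0,0,0,0.05,0,0, 0,0,0,0,0.06,0,0, 0,0,0,0,0.065,0,0]'; python3 -c "
from h import *
d=cap('top','t6');P=cloud(d);z=P[...,2]
for a,b,x0,x1 in ((.118,.1268,-.19,-.02),):
  pass
v,u=np.mgrid[0:400,0:640]
f=(z>.121)&(z<.135)&(P[...,0]>.5)&(P[...,0]<.67)&(P[...,1]>-.25)&(P[...,1]<.1)
p=P[f];a=np.radians(4.3);c=np.array([.5746,-.0059]);yy=(p[:,:2]-c)@[-np.sin(a),np.cos(a)];print(np.histogram(yy,bins=np.arange(-.21,.09,.01)))"
```

```text
t: 13.58
tool_pos: [0.5784, -0.0174, 0.1365]
tool_rot: [-3.139, -0.117, 0.001]
contact_force: [-1.3, 1.5, -0.5]
opening: -0.0003
grip_force: 0.8
(array([ 81, 154, 116, 176, 171, 172, 171, 174, 175, 152, 130, 104,  60,
        14,   5,  33,  29,   0,  12,  14,  10,   4,   0,   0,   0,   0,
         0,   0,   0]), array([-2.10000000e-01, -2.00000000e-01, -1.90000000e-01, -1.80000000e-01,
       -1.70000000e-01, -1.60000000e-01, -1.50000000e-01, -1.40000000e-01,
       -1.30000000e-01, -1.20000000e-01, -1.10000000e-01, -1.00000000e-01,
       -9.00000000e-02, -8.00000000e-02, -7.00000000e-02, -6.00000000e-02,
       -5.00000000e-02, -4.00000000e-02, -3.00000000e-02, -2.00000000e-02,
       -1.00000000e-02,  1.94289029e-16,  1.00000000e-02,  2.00000000e-02,
        3.00000000e-02,  4.00000000e-02,  5.00000000e-02,  6.00000000e-02,
        7.00000000e-02,  8.00000000e-02]))
```

```bash
python3 -m pendant '[0,0,0,0,0.006,0,0, 0,0,0,0,0.012,0,0, 0,0,0,0,0.018,0,0, 0,0,0,0,0.018,0,0]'
```

```text
t: 14.12
tool_pos: [0.5791, -0.0228, 0.1368]
tool_rot: [3.139, 0.116, 0.0]
contact_force: [-1.2, 2.4, -1.2]
opening: -0.0001
grip_force: 0.6
```

```bash
python3 -m pendant '[0,0,0,0,0.006,0,0, 0,0,0,0,0.012,0,0, 0,0,0,0,0.012,0,0]';python3 -m pendant '[0,0,0,0,0.006,0,0, 0,0,0,0,0.006,0,0]';python3 -m pendant '[0,0,0,0,0.006,0,0, 0,0,0,0,0.006,0,0]'
```

```text
t: 14.5
tool_pos: [0.5791, -0.0231, 0.1368]
tool_rot: [-3.132, -0.117, 0.001]
contact_force: [-1.2, 12.7, 0.8]
opening: -0.0001
grip_force: 6.2
t: 14.75
tool_pos: [0.5791, -0.0231, 0.1369]
tool_rot: [-3.129, -0.118, 0.001]
contact_force: [-2.7, 17.4, 1.5]
opening: -0.0004
grip_force: 8.8
t: 15.0
tool_pos: [0.5791, -0.0232, 0.1369]
tool_rot: [-3.125, -0.118, 0.001]
contact_force: [-3.0, 23.7, 3.6]
opening: 0.0001
grip_force: 11.5
```

The hatch hit a hard stop at about 24 N, so it is shut. I back off, rise and check it.

```bash
python3 -m pendant '[0,0,0,0,-0.07,0,0, 0,0,0,0,-0.12,0,0, 0,0,0,0,-0.12,-0.15,0, 0,0,0,0,-0.12,-0.3,0, 0,0,0,0,-0.4,-0.3,0, 0,0,0,0,-0.6,-0.3,0, 0,0,0,0,-0.8,-0.3,0, 0,0,0,0,-0.8,-0.3,0]'; python3 -c "
from h import *
d=cap('top','t7')
cv2.imwrite('pics/c7.png',cv2.resize(d['image'][120:260,160:470],None,fx=2.5,fy=2.5)[:,:,::-1])
P=cloud(d);z=P[...,2]
a=np.radians(4.3)
for n,m in dict(hatch=(z>.12)&(z<.131)&(P[...,1]<0.01)&(P[...,1]>-.187),rib=(z>.146)&(z<.165)&(P[...,1]<-.02)&(P[...,1]>-.08)).items():
  m=m&(abs(P[...,0]-.58)<.1);print(n,cv2.minAreaRect(P[m][:,:2].astype(np.float32)*1000))
go([.52,.372,.12],4.3)"
```

```text
t: 16.0
tool_pos: [0.5614, 0.2124, 0.2271]
tool_rot: [3.139, 0.122, 0.002]
contact_force: [0.0, -0.4, 0.2]
opening: -0.0001
grip_force: 0.0
hatch ((582.227294921875, -100.58378601074219), (166.7915496826172, 184.53506469726562), 4.360340118408203)
rib ((577.4329833984375, -43.51245880126953), (89.81417846679688, 12.400832176208496), 4.424938201904297)
turn [-0.001 -0.002  0.005] shift [-0.097 -0.54   0.357]
```

View pics/c7.png

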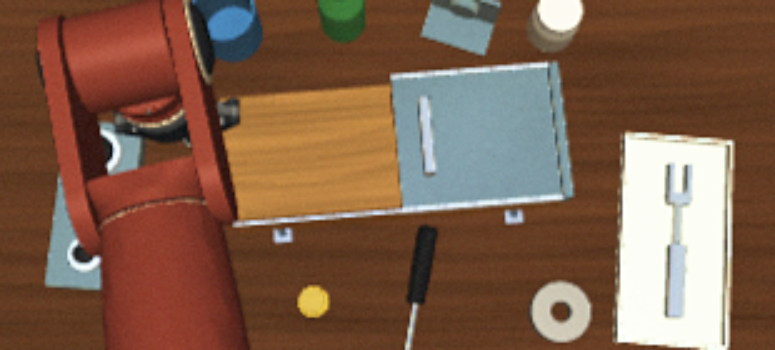

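The hatch is closed against the frame at (560,130), its rib moved 162 mm as computed, and the puller is in the tray. Next I go above the small key.

```bash
python3 -m pendant '[0,0,0,-0.1,-0.54,0.1,0, 0,0,0,-0.1,-0.54,0.2,0, 0,0,0,-0.1,-0.54,0.25,0, 0,0,0,-0.1,-0.54,0.25,0, 0,0,0,-0.1,-0.54,0.25,0]'; python3 -c "
from h import *
d=cap('wrist','w8');P=cloud(d);z=P[...,2];im=d['image'].astype(int)
m=((z>.046)&(z<.06)&(im.max(2)<80)&(P[...,1]>.3)&(P[...,1]<.44)&(P[...,0]<.63)&(P[...,0]>.42)).astype(np.uint8)
n,l,s,c=cv2.connectedComponentsWithStats(m)
for k in range(1,n):
  if s[k,4]>40:
    (x,y),r=cv2.minEnclosingCircle(P[l==k][:,:2].astype(np.float32)*1000);print(s[k,4],c[k].round(),round(x,1),round(y,1),'dia',round(2*r,1))
go([.52,.372,.06],4.3)"
```

```text
t: 16.68
tool_pos: [0.5209, 0.3677, 0.1522]
tool_rot: [3.139, 0.115, 0.001]
contact_force: [-0.0, 0.0, 0.4]
opening: 0.0
grip_force: 0.0
165 [321.  95.] 587.4 370.0 dia 38.1
172 [308. 191.] 523.7 375.0 dia 13.7
140 [292. 256.] 463.1 384.2 dia 20.8
turn [-0.    -0.004 -0.005] shift [-0.004 -0.015  0.31 ]
```

View pics/w8.png

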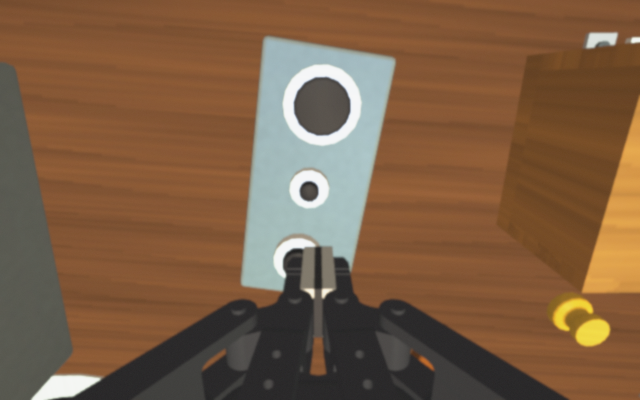

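The view shows large (322,105), small (308,190) and medium (292,260, partly hidden), matching the top-view order. I press the small key.

```bash
python3 -m pendant '[0,0,0,0.006,-0.02,0.15,0, 0,0,0,0.006,-0.02,0.28,0, 0,0,0,0.006,-0.02,0.32,0, 0,0,0,0.006,-0.02,0.335,0, 0,0,0,0.006,-0.02,0.345,0, 0,0,0,0.006,-0.02,0.355,0, 0,0,0,0.006,-0.02,0.358,0, 0,0,0,0.006,-0.02,0.358,0]'
```

```text
t: 17.73
tool_pos: [0.5228, 0.3753, 0.046]
tool_rot: [-3.138, -0.117, -0.006]
contact_force: [3.3, -2.1, 5.1]
opening: -0.0
grip_force: 2.6
```

```bash
python3 -m pendant '[0,0,0,0,0,0.006,0, 0,0,0,0,0,0.01,0, 0,0,0,0,0,0.01,0]'
```

```text
t: 18.1
tool_pos: [0.523, 0.3754, 0.0458]
tool_rot: [-3.139, -0.117, -0.005]
contact_force: [-3.0, -6.8, 18.2]
opening: -0.0005
grip_force: 9.2
```

```bash
python3 -m pendant '[0,0,0,0,0,-0.1,0, 0,0,0,0,0,-0.18,0, 0,0,0,-0.217,-0.028,-0.18,0, 0,0,0,-0.217,-0.028,-0.18,0, 0,0,0,-0.217,-0.028,-0.18,0, 0,0,0,-0.217,-0.028,-0.18,0]'; python3 -c "
from h import *
go([.4575,.379,.045],4.3)"
```

```text
t: 18.85
tool_pos: [0.4566, 0.3787, 0.0956]
tool_rot: [-3.139, -0.116, -0.001]
contact_force: [1.2, -0.2, 1.4]
opening: 0.0001
grip_force: 0.0
turn [-0.001 -0.001 -0.002] shift [ 0.003 -0.001  0.169]
```

```bash
python3 -m pendant '[0,0,0,0,0,0.08,0, 0,0,0,0,0,0.13,0, 0,0,0,0,0,0.15,0, 0,0,0,0,0,0.16,0, 0,0,0,0,0,0.17,0, 0,0,0,0,0,0.176,0, 0,0,0,0,0,0.18,0, 0,0,0,0,0,0.18,0]'
```

```text
t: 19.85
tool_pos: [0.4563, 0.3787, 0.0457]
tool_rot: [3.138, 0.117, -0.0]
contact_force: [-9.4, -8.1, 21.0]
opening: -0.0
grip_force: 10.6
```

```bash
python3 -m pendant '[0,0,0,0,0,-0.1,0, 0,0,0,0,0,-0.18,0, 0,0,0,0.43,0.064,-0.18,0, 0,0,0,0.43,0.064,-0.18,0, 0,0,0,0.43,0.064,-0.18,0, 0,0,0,0.43,0.064,-0.18,0, 0,0,0,0.43,0.064,-0.18,0]'; python3 -c "
from h import *
go([.586,.369,.045],4.3)"
```

```text
t: 20.72
tool_pos: [0.5846, 0.3693, 0.0953]
tool_rot: [-3.139, -0.118, 0.001]
contact_force: [-0.0, -0.3, 1.1]
opening: -0.0002
grip_force: 0.0
turn [-0.     0.001  0.   ] shift [0.005 0.001 0.168]
```

```bash
python3 -m pendant '[0,0,0,0,0,0.08,0, 0,0,0,0,0,0.13,0, 0,0,0,0,0,0.15,0, 0,0,0,0,0,0.16,0, 0,0,0,0,0,0.17,0, 0,0,0,0,0,0.176,0, 0,0,0,0,0,0.18,0, 0,0,0,0,0,0.18,0]'
```

```text
t: 21.72
tool_pos: [0.5859, 0.3691, 0.0458]
tool_rot: [3.139, 0.117, -0.002]
contact_force: [-11.9, -5.4, 18.9]
opening: -0.0
grip_force: 9.3
```

All three keys bottomed at about 19 N. I rise clear and take a last look.

```bash
python3 -m pendant '[0,0,0,0,0,-0.1,0, 0,0,0,0,0,-0.3,0, 0,0,0,0,0,-0.5,0, 0,0,0,0,0,-0.6,0, 0,0,0,0,0,-0.6,0, 0,0,0,0,0,-0.6,0]'; python3 -c "
from h import *
cap('scene','s9')"
```

```text
t: 22.48
tool_pos: [0.5854, 0.3686, 0.2199]
tool_rot: [3.139, 0.116, -0.002]
contact_force: [-0.5, 0.5, -0.9]
opening: -0.0003
grip_force: 0.0
```

View pics/s9.png

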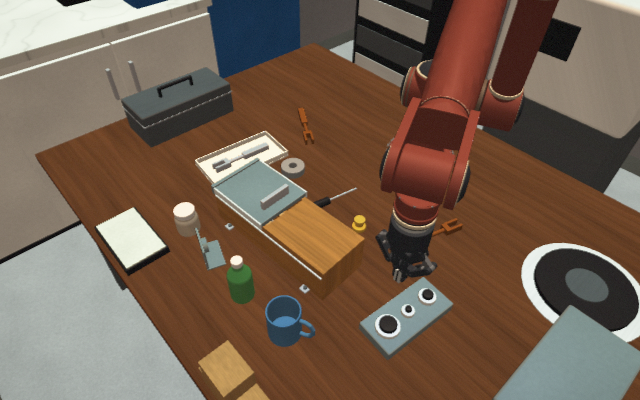

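The puller is in the tray at (240,157), the hatch is shut at (260,190), the keys are up at (408,312), and the bystanders haven't moved. I'm handing in.

```bash
python3 -c "
from h import *
print(ctrl.finish_job())"
```

```text
the job is handed in; nothing more can be done
None
```

The job is handed in at about 22.5 s: the steel puller lies lengthwise in the tray, the hatch is shut against its end frame, and the small, medium and large keys were each pressed to the stop in that order and came back up; no verdict was returned.

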